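Set out the praline tasting from the latched chest

ROBOT

A 6-joint arm with a two-finger parallel gripper is mounted at the origin on the work surface. World frame = base frame: x ahead of the robot, y to its left, z up, the work surface at z = 0. Lengths are in m, angles in rad, forces in N, time in s.
With the tool pointing down it reaches from about 0.425 to 0.95 m from the base axis. Payload 3.5 kg.
Tool frame: the origin (TCP) lies between the finger pads; the fingertips stand 22 mm ahead of it and the grasp point (between the pads) lies 3 mm ahead of it (ctrl.nose_length is the z of the fingertips in the tool frame, in m); z points along the fingers, y is the line along which they close (so a half turn about z gives the same grasp; the last joint's range is limited). The gripper opens to 85 mm and grips with 20 to 120 N. Pads are 22 mm wide; open, the fingers measure 114 mm over their backs; the gripper's body (76 mm by 85 mm) begins 54 mm behind the grasp point. The pads swing forward as they close: fully open they stand 13 mm farther back than shut.
Start: joints at [-1.327, 0.286, 1.577, -0, 1.279, -0.15], TCP at [0.259, -0.623, 0.253] pointing down, gripper open.
Joint ranges: [-2.77, 2.77], [-0.9, 2.22], [0.21, 2.48], [-1.53, 4.67], [0.24, 2.81], [-2.84, 2.84]. Speed limits (rad/s): [2.79, 2.79, 3.14, 3.14, 3.14, 3.14].

INTERFACE

Orientations are given as a unit quaternion [x, y, z, w].
In Python, from plant import ctrl gives the robot as it stands. The module is installed in compiled form; this text tells all that it offers.
- The arm moves only by the tool send_rows, never from a script. Its argument "rows" is text: rows parted by semicolons, each of 7 numbers parted by spaces: the turn, a rotation vector about the tool's x, y, z in normalised numbers (1 is 90 degrees), then the shift along the tool's x, y, z in normalised numbers (1 is 1000 mm), then the opening, from -1 (shut) to 1 (fully open). A call has 1 to 8 rows; each row is the pose to reach, as a shift and turn from the pose commanded when the call began, along the tool's axes at that moment; what a row does not reach only later rows make up. A row lasts 1/8 s, in which the tool goes at most 62.5 mm and 10.7 degrees, less where a joint would pass 70% of its speed; a pose out of reach is approached as far as the arm can. A call with a gripper value outside its range is refused whole. The fingers move at their own pace and stop on an object; "grip_force" is the grip in N (left out, the last holds). Time passes only in rows, so rows that repeat a pose let the fingers close. It gives the time, the measured TCP pose, the force, the opening and the grip force at its end, in the units of the state.
- ctrl.get_state(): the state, without advancing time (a new reading comes with each control period).
- ctrl.read_camera(name): name is "side" or "top" or "wrist"; returns a dict with "color" (384x512x3 uint8, red, green, blue), "fx", "fy", "cx", "cy" (pixels), "D" ([k1, k2, p1, p2, k3] as OpenCV has them; the pictures are not rectified), "extrinsics" (4x4, takes a point from world to camera coordinates). Camera axes: x right, y down, z forward; pixel columns grow to the right and rows downward; lengths in m; the calibration is good to about 2 mm. A picture is of the moment at which its call begins. There is no depth.
- ctrl.sign_off(): hands the job in; it is judged then, once.
Trained networks look in a picture, given as the dict that the camera call returned (one of the last four; its "shot" number tells which), for a name from the list of things; names that differ only in an ending like _2 or _b are one class to them, and where a whole thing is asked for, a point or a joint stands for the part that bears it (a point fixed in the world has none). Each returns a list of dicts, best first, with "p" (0 to 1); they miss things now and then, are a little off and sometimes report something else, mostly with a low value. They report only what shows in the picture. A call takes as long as a camera call. They do not tell look-alikes from the thing itself.
- ctrl.look_for(picture, target): "position" ([x, y, z] in m, in the coordinates of the camera as it stood for that picture, good to about 4 mm: the middle of the surface that is visible of it).
The state is a dict: "time": time; "qpos": joint angles; "dq": joint speeds; "joint_efforts": joint torques, N m; "eef_pos": TCP position; "tcp_rot": TCP orientation; "contact_force": force on the tool from outside, world axes, zero at the start; "wrist_torque": the same for the moment, N m; "opening": opening from 0.0 (shut) to 1.0 (fully open); "finger_force": force on a finger pad.
Only numpy, scipy, OpenCV 4.12 (cv2) and the standard library are available. Lean on these libraries where they do the work, as an engineer would, in place of code of your own. Each camera call takes 0.05 s, during which the arm holds its last target. There are 200 camera calls.

TASK

Set out the tasting: swing the latch lever of the wooden chest free and open the lid all the way up, then take out every chocolate cup and stand it upright on the white board directly in front of the jar of its own colour (on the side of the board's front edge), centred on the jar with a gap of about 2 cm between them. Then shut the lid fully and swing the lever back over it to latch it; leave the jars where they stand and do not disturb the other things on the counter.

Things in the scene. Friction and masses are not known exactly. Their poses are not given: they have to be found in the camera images.
- chest: Dark wooden chest, fixed, 180 mm deep (its x) by 260 mm wide (its y), 55 mm high without the lid, walls 7 mm, inner floor 7 mm above its underside, undivided. Origin: centre of its underside; x points from its front to the lid's hinge, z up. A wooden block 36 by 26 mm on its front face at y = -90 mm carries the latch.
- lid (a joint): Angle of the chest's lid: 0 shut, grows as it opens upward about the far top edge, stop at 2.1 (leaning back, past upright at 1.57). A stiff hinge: it stays wherever it is left; about 5 N at the tab moves it. Lid 12 mm thick, 180 by 260 mm, 0.3 kg. The closed latch lever really holds it down.
- lid_grip (a point): Grip point on the lid's brass pull tab, which sticks out 42 mm from the middle of the lid's front edge (28 mm wide along the chest's y, 14 mm thick). The point is 27 mm out from that edge, 207 mm from the hinge axis, 62 mm above the table when shut; it moves with the lid. Upright lid: the tab points up, so fingers pinching its 28 mm from above can point down all the way.
- lid_hinge (a point): Point on the lid's hinge axis (axis along the chest's y), at the middle of the far top edge of the chest, 55 mm above the table. The grip point lies 7 mm above the plane through this axis when shut.
- latch (a joint): Angle of the brass latch lever on the chest's front right (seen from the robot), a flat bar on an upright pivot. 0: points to the chest's +x, over the lid (latched). Grows as it swings clockwise seen from above, out to the right; clear of the lid from 1.4, stop at 1.75 (1.57 points to the chest's -y). Stays where left; 1 to 2 N at the knob moves it.
- latch_grip (a point): On the axis of the latch lever's upright black knob (14 mm diameter, 32 mm tall, from 77 to 109 mm above the table), 52 mm from the pivot axis; this point is 99 mm above the table. The bar, 8 mm thick, reaches 66 mm from the pivot.
- latch_pivot (a point): On the latch lever's upright pivot axis, at the same height as latch_grip (99 mm above the table); 22 mm in front of the chest's front face.
- board: White serving board, fixed, 200 mm deep (its x) by 340 mm wide (its y), 12 mm thick; origin at the centre of its underside, x points away from its front edge (the long edge nearer the robot), z up.
- jar_green: White ceramic flavour jar, green lid and green band, 48 mm diameter, 64 mm tall with its little knob, 0.35 kg, standing on the serving board, loose. Origin: centre of its underside; its axes are parallel to the board's, so its -x side is its front, towards the board's front edge. Neighbours in the row stand about 80 mm apart.
- jar_red: White ceramic flavour jar, red lid and red band, 48 mm diameter, 64 mm tall with its little knob, 0.35 kg, standing on the serving board, loose. Origin: centre of its underside; its axes are parallel to the board's, so its -x side is its front, towards the board's front edge. Neighbours in the row stand about 80 mm apart.
- jar_yellow: White ceramic flavour jar, yellow lid and yellow band, 48 mm diameter, 64 mm tall with its little knob, 0.35 kg, standing on the serving board, loose. Origin: centre of its underside; its axes are parallel to the board's, so its -x side is its front, towards the board's front edge. Neighbours in the row stand about 80 mm apart.
- jar_blue: White ceramic flavour jar, blue lid and blue band, 48 mm diameter, 64 mm tall with its little knob, 0.35 kg, standing on the serving board, loose. Origin: centre of its underside; its axes are parallel to the board's, so its -x side is its front, towards the board's front edge. Neighbours in the row stand about 80 mm apart.
- praline_green: Brown chocolate cup with green topping, round, 40 mm diameter at the rim and 34 mm at the foot, 29 mm tall, 40 g. Origin: centre of its underside, z up. Starts standing in the chest, if present (2 to 4 of the four are; absent: None).
- praline_red: Brown chocolate cup with red topping, round, 40 mm diameter at the rim and 34 mm at the foot, 29 mm tall, 40 g. Origin: centre of its underside, z up. Starts standing in the chest, if present (2 to 4 of the four are; absent: None).
- praline_yellow: Brown chocolate cup with yellow topping, round, 40 mm diameter at the rim and 34 mm at the foot, 29 mm tall, 40 g. Origin: centre of its underside, z up. Starts standing in the chest, if present (2 to 4 of the four are; absent: None).
- praline_blue: Brown chocolate cup with blue topping, round, 40 mm diameter at the rim and 34 mm at the foot, 29 mm tall, 40 g. Origin: centre of its underside, z up. Starts standing in the chest, if present (2 to 4 of the four are; absent: None).
- cow_a: Small cow figurine, 70 mm long, 44 mm tall, loose bystander. Origin: centre of its underside.
- cow_b: Small cow figurine, 70 mm long, 44 mm tall, loose bystander. Origin: centre of its underside.
- milk_bottle: Glass milk bottle, 60 mm diameter, 150 mm tall, loose bystander. Origin: centre of its underside.
- tablet: Brown chocolate tablet lying flat, 50 by 100 by 12 mm, loose bystander. Origin: centre of its underside.
- cocoa_cup: White cup, 72 mm across, 70 mm tall, loose bystander. Origin: centre of its underside.
- spoon: Metal spoon lying on the table, loose bystander; origin at its underside.
Things that resemble listed ones, but are neither listed nor needed, are in the scene too. Of the things that look like the jar_red, the larger one is meant.

How it is judged:
On the way, in this order (a step that is already met when the one before it is completed fails the run):
1. the latch lever is swung clear of the lid (value of joint latch above 1.35 rad), for 0.2 s.
2. the lid is opened to about upright or further (value of joint lid above 1.35 rad), for 0.2 s.
3. every chocolate cup stands in front of the jar of its colour (x of praline_green in the frame of jar_green between -0.08 and -0.05 m and y of praline_green in the frame of jar_green between -0.012 and 0.012 m and z of each of praline_green, praline_red, praline_yellow, praline_blue in the frame of board below 0.018 m and angle between each of praline_green, praline_red, praline_yellow, praline_blue's own z axis and vertical below 0.15 rad and linear speed of each of praline_green, praline_red, praline_yellow, praline_blue below 0.03 m/s and contact force between the fingers and praline_green below 0.05 N and x of praline_red in the frame of jar_red between -0.08 and -0.05 m and y of praline_red in the frame of jar_red between -0.012 and 0.012 m and contact force between the fingers and praline_red below 0.05 N and x of praline_yellow in the frame of jar_yellow between -0.08 and -0.05 m and y of praline_yellow in the frame of jar_yellow between -0.012 and 0.012 m and contact force between the fingers and praline_yellow below 0.05 N and x of praline_blue in the frame of jar_blue between -0.08 and -0.05 m and y of praline_blue in the frame of jar_blue between -0.012 and 0.012 m and contact force between the fingers and praline_blue below 0.05 N), for 0.2 s.
4. the lid is shut (value of joint lid below 0.06 rad), for 0.2 s.
5. the lever is swung back over the shut lid (value of joint lid below 0.06 rad and value of joint latch below 0.3 rad), for 0.2 s.
At the end, for the whole second after the job is handed in: Each cup present stands upright on the board, released, at rest, its centre 50 to 80 mm in front of its jar's centre (gap 6 to 36 mm), within 12 mm sideways; lid shut (below 0.06 rad), lever over it (below 0.3 rad), jars upright on the board (all of step 3 and all of step 5 and angle between each of jar_green, jar_red, jar_yellow, jar_blue's own z axis and vertical below 0.15 rad and z of each of jar_green, jar_red, jar_yellow, jar_blue in the frame of board above 0.005 m); the robot touches nothing.
It fails at once if a bystander is pushed more than 30 mm aside or knocked over (distance of any of cow_a, cow_b, milk_bottle, tablet, cocoa_cup, spoon from where it was at the start of the episode above 0.03 m or angle between any of cow_a, cow_b, milk_bottle, tablet, cocoa_cup's own z axis and vertical above 0.5 rad).
It fails at once if a flavour jar is knocked over or pushed more than 40 mm (angle between any of jar_green, jar_red, jar_yellow, jar_blue's own z axis and vertical above 0.5 rad or distance of any of jar_green, jar_red, jar_yellow, jar_blue from where it was at the start of the episode above 0.04 m).
Of praline_green, praline_red, praline_yellow, praline_blue only 2 to 4 are there at a start; the rules pass over those that are not, and their reading is None.
At some moment in a run one of praline_green, praline_red, praline_yellow, praline_blue may be knocked a few centimetres aside while the robot is not near it.
It also fails if it takes over 210 s, if anything falls off the work surface, if the arm or the gripper's body presses on something with over 40 N, if the wrist force passes 120 N, or if a joint passes its speed limit or range.

## Working session

There is one attempt and no reset: what is moved stays moved. The work goes in short steps, Python scripts to look and compute and a tool call to move; the robot and the scene stay as the last step left them, time stands still between calls to the robot, and variables do not carry over. Pictures are saved under pics/ and viewed, at most 14 in all, crops included, and the job is handed in when it is done.

Besides the shell and the picture viewer there is one more tool, called after "Emit:" in YAML: its name, and indented under it one key for each argument. send_rows: Moves the arm, as the interface text tells. Its arguments: {"type":"object","properties":{"rows":{"type":"string"},"grip_force":{"type":"number"}},"required":["rows"]}

```bash
mkdir -p pics
cat > h.py <<'E'
import numpy as np, cv2
from plant import ctrl
from scipy.spatial.transform import Rotation as R
def shot(n,save=None):
    p=ctrl.read_camera(n)
    if save: cv2.imwrite('pics/'+save,p['color'][:,:,::-1])
    return p
def look(p,t,pmin=.3):
    E=np.array(p['extrinsics']);out=[]
    for d in ctrl.look_for(p,t):
        if d['p']<pmin: continue
        w=E[:3,:3].T@(np.array(d['position'])-E[:3,3]); out.append((round(d['p'],2),np.round(w,3).tolist()))
    return out
def K(p): return np.array([[p['fx'],0,p['cx']],[0,p['fy'],p['cy']],[0,0,1.]])
def pix2w(p,uv,z):
    E=np.array(p['extrinsics']);n=cv2.undistortPoints(np.array([[uv]],float),K(p),np.array(p['D'],float))[0,0]
    d=E[:3,:3].T@np.array([n[0],n[1],1]);c=-E[:3,:3].T@E[:3,3]
    return c+d*(z-c[2])/d[2]
def proj(p,X):
    E=np.array(p['extrinsics']);r,_=cv2.Rodrigues(E[:3,:3])
    return cv2.projectPoints(np.array(X,float).reshape(-1,1,3),r,E[:3,3],K(p),np.array(p['D'],float))[0][:,0]
def st():
    s=ctrl.get_state();print('t',round(s['time'],2),'tcp',np.round(s['eef_pos'],4),'F',np.round(s['contact_force'],1),'op',round(s['opening'],3),'ff',s['finger_force'],'q',np.round(s['qpos'],2));return s
def delta(pos,yaw=None,tilt=None):
    """row (deg, mm) taking the present pose to TCP pos, with tool down and tool y axis at yaw (deg)"""
    s=ctrl.get_state();R0=R.from_quat(s['tcp_rot']);sh=R0.inv().apply(np.array(pos)-s['eef_pos'])*1000
    return np.round(sh,1)
E
python3 - <<'E'
from h import *
s=st();print(R.from_quat(s['tcp_rot']).as_matrix().round(3))
for c in('top','side'):
    p=shot(c,c+'0.png');E=np.array(p['extrinsics']);print(c,p['fx'],-E[:3,:3].T@E[:3,3])
    for t in['chest','lid','lid_grip','latch','latch_grip','board','jar_green','jar_red','jar_yellow','jar_blue','cow_a','milk_bottle','tablet','cocoa_cup','spoon']: print(t,look(p,t))
E
```

```text
t 0.0 tcp [ 0.2589 -0.6227  0.2519] F [-0.6  0.4 -0.2] op 1.003 ff 0.0 q [-1.33  0.29  1.58  0.    1.28 -0.15]
[[ 0.923  0.384 -0.001]
 [ 0.384 -0.923  0.002]
 [ 0.    -0.002 -1.   ]]
top 347.92036049946864 [ 0.44353638 -0.12028765  1.06935664]
chest [(0.77, [0.577, 0.147, 0.072])]
lid [(0.73, [0.583, 0.159, 0.068])]
lid_grip [(0.77, [0.584, 0.157, 0.069])]
latch [(0.41, [0.533, 0.045, 0.075])]
latch_grip [(0.51, [0.532, 0.044, 0.081])]
board [(0.73, [0.495, -0.261, 0.014])]
jar_green [(0.74, [0.529, -0.306, 0.068]), (0.53, [0.528, 0.048, 0.076]), (0.39, [0.556, -0.231, 0.065])]
jar_red [(0.73, [0.513, -0.506, 0.04]), (0.5, [0.509, -0.382, 0.065])]
jar_yellow [(0.74, [0.553, -0.231, 0.067])]
jar_blue [(0.61, [0.573, -0.156, 0.069])]
cow_a [(0.57, [0.747, -0.016, 0.035])]
milk_bottle [(0.65, [0.757, -0.132, 0.104]), (0.61, [0.508, -0.381, 0.067])]
tablet [(0.63, [0.332, 0.338, 0.015]), (0.63, [0.53, -0.31, 0.067])]
cocoa_cup [(0.96, [0.42, -0.561, 0.038])]
spoon [(0.86, [0.292, -0.347, 0.016])]
side 466.53532396305303 [0.13927445 0.82903636 0.99926407]
chest [(0.83, [0.566, 0.185, 0.068]), (0.73, [0.582, 0.175, 0.068])]
lid [(0.7, [0.575, 0.175, 0.069])]
lid_grip [(0.66, [0.579, 0.175, 0.063])]
latch [(0.69, [0.532, 0.048, 0.074])]
latch_grip [(0.73, [0.537, 0.051, 0.075])]
board [(0.59, [0.584, 0.177, 0.068])]
jar_green [(0.71, [0.521, -0.305, 0.054]), (0.7, [0.755, -0.121, 0.075])]
jar_red [(0.58, [0.534, 0.047, 0.081]), (0.42, [0.511, -0.501, 0.031])]
jar_yellow [(0.51, [0.548, -0.219, 0.054]), (0.36, [0.578, 0.174, 0.07])]
jar_blue [(0.56, [0.52, -0.303, 0.057])]
cow_a [(0.69, [0.75, -0.017, 0.031]), (0.53, [0.435, -0.004, 0.03])]
milk_bottle [(0.68, [0.753, -0.115, 0.077])]
tablet [(0.6, [0.331, 0.343, 0.011])]
cocoa_cup [(0.6, [0.416, -0.526, 0.05])]
spoon [(0.75, [0.289, -0.306, 0.012])]
```

View pics/top0.png

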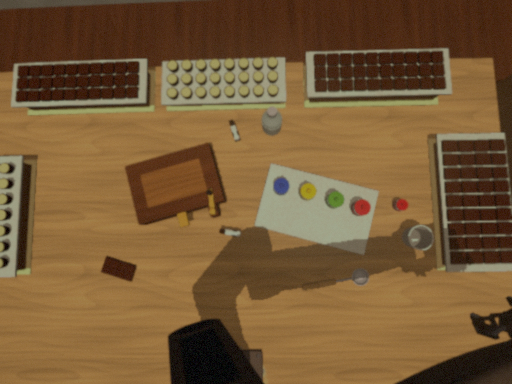

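View pics/side0.png

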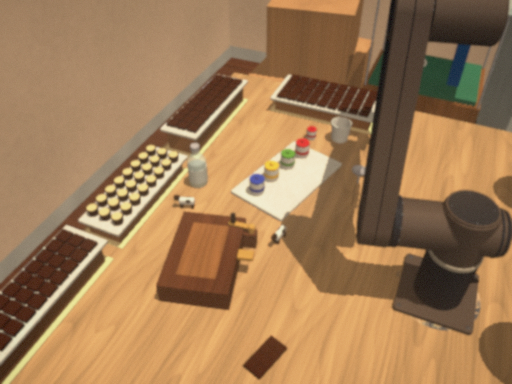

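Top view: chest at about (175,183) px with tab at (183,219) and latch at (212,200). The board is at about (317,208), with jars blue (281,186), yellow (307,190), green (335,199) and red (361,207). A small red decoy is at (400,204) and a cow at (230,232).

Run:
```python
from h import *
p=shot('top');im=p['color']
big=cv2.resize(im[130:255,110:270],(800,625),interpolation=cv2.INTER_CUBIC)[:600]
cv2.imwrite('pics/crop1.png',big[:,:,::-1])
hsv=cv2.cvtColor(im,cv2.COLOR_RGB2HSV)
# board
def fit(mask,z,roi):
    m=np.zeros_like(mask);x0,y0,x1,y1=roi;m[y0:y1,x0:x1]=mask[y0:y1,x0:x1]
    m=cv2.morphologyEx(m,cv2.MORPH_OPEN,np.ones((3,3)))
    c=max(cv2.findContours(m,0,2)[0],key=cv2.contourArea)[:,0]
    W=np.array([pix2w(p,q,z)[:2] for q in c.astype(float)])
    r=cv2.minAreaRect((W*1000).astype(np.float32));print(r,np.round(cv2.boxPoints(r)))
fit(((hsv[:,:,1]<70)&(hsv[:,:,2]>110)).astype(np.uint8)*255,.012,(245,155,385,260))
print(hsv[183,130],hsv[160,200],hsv[183,175],hsv[230,150],hsv[212,215])
fit((hsv[:,:,2]<120).astype(np.uint8)*255,.067,(118,138,232,230))
for n,h in(('blue',(105,135)),('yellow',(20,32)),('green',(40,80)),('red',(170,180))):
    m=((hsv[:,:,0]>=h[0])&(hsv[:,:,0]<=h[1])&(hsv[:,:,1]>120)&(hsv[:,:,2]>70)).astype(np.uint8)
    m[:165]=0;m[225:]=0;m[:,:262]=0;m[:,385:]=0
    k,l,s,cc=cv2.connectedComponentsWithStats(m);i=1+np.argmax(s[1:,4]);print(n,s[i],cc[i],pix2w(p,cc[i],.05).round(4))
```

```text
((509.6884765625, -264.3912353515625), (338.2659606933594, 199.22421264648438), 74.10307312011719) [[ 368. -400.]
 [ 559. -454.]
 [ 652. -129.]
 [ 460.  -74.]]
[ 12 183  92] [ 11 173  96] [ 14 179 118] [ 17 153 155] [ 18 180 112]
((568.779052734375, 147.35671997070312), (220.03924560546875, 269.0146179199219), 14.920453071594238) [[428. 249.]
 [497. -11.]
 [710.  46.]
 [640. 306.]]
blue [275 180  12  10  35] [279.8 183. ] [ 0.5829 -0.155   0.05  ]
yellow [300 183  16  17 212] [307.52830189 190.75471698] [ 0.5584 -0.2359  0.05  ]
green [328 192  16  15 182] [335.27472527 198.93956044] [ 0.5329 -0.316   0.05  ]Traceback (most recent call last):
  File "<stdin>", line 19, in <module>
    return _wrapfunc(a, 'argmax', axis=axis, out=out, **kwds)
    return bound(*args, **kwds)
ValueError: attempt to get argmax of an empty sequence
```

View pics/crop1.png

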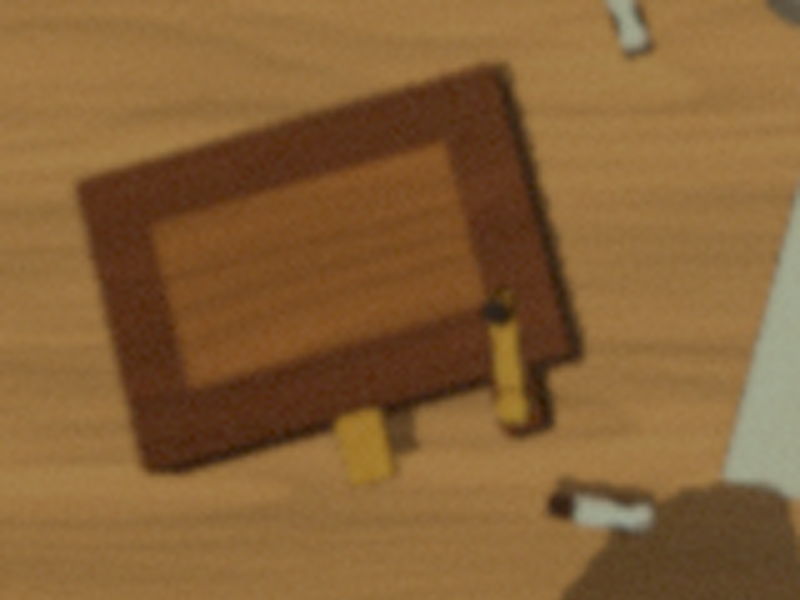

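Crop (5x): lid corners at (80,184), (505,65), (580,357), (148,470). The tab is around (364,447), the knob (498,308), the lever's pivot end about (514,415), and a cow is at (600,508).

```bash
cat > scene.py <<'E'
import numpy as np
E
python3 - <<'E'
from h import *
p=shot('top')
c=lambda u,v:(110+u/5-.4,130+v/5-.4)
obs=[c(80,184),c(505,65),c(580,357),c(148,470)]
mod=np.array([[.09,.13],[.09,-.13],[-.09,-.13],[-.09,.13]])
from scipy.optimize import least_squares
T=lambda q,m:np.c_[m@np.array([[np.cos(q[2]),np.sin(q[2])],[-np.sin(q[2]),np.cos(q[2])]])+q[:2],]
f=lambda q:(proj(p,np.c_[T(q,mod),np.full(4,.067)])-obs).ravel()
r=least_squares(f,[.57,.15,.25]);q=r.x;print(q,np.degrees(q[2]),r.fun.round(1))
pts={'grip':(-.117,0),'pivot':(-.112,-.09),'knob0':(-.06,-.09),'knobopen':(-.112,-.142),'hinge':(.09,0)}
for k,v in pts.items():
    w=T(q,np.array([v]))[0];print(k,w.round(4),proj(p,[[*w,.105 if 'k' in k else .069]]))
print('knob obs',c(498,310),'tab obs mid', c(364,447),'cow',pix2w(p,c(555,502),.03),pix2w(p,c(650,517),.03))
hsv=cv2.cvtColor(p['color'],cv2.COLOR_RGB2HSV)
print(hsv[207,361],hsv[186,281])
def m(cond):
    M=cond.astype(np.uint8);M[:165]=0;M[225:]=0;M[:,:262]=0;M[:,385:]=0
    k,l,s,cc=cv2.connectedComponentsWithStats(M);i=1+np.argmax(s[1:,4]);print(s[i],cc[i],pix2w(p,cc[i],.05).round(4))
m(((hsv[:,:,0]<8)|(hsv[:,:,0]>168))&(hsv[:,:,1]>140));m((hsv[:,:,0]>108)&(hsv[:,:,0]<140)&(hsv[:,:,1]>80))
E
```

```text
[0.58605502 0.15230404 0.24959206] 14.300571630575606 [ 0.4 -0.7 -0.3 -0.  -0.2 -0.   0.1  0.8]
grip [0.4727 0.1234] [[184.30587261 221.69796947]]
pivot [0.4998 0.0374] [[213.90824431 211.86042876]]
knob0 [0.5501 0.0503] [[207.33450792 193.26421319]]
knobopen [ 0.5126 -0.013 ] [[229.88440754 206.26780065]]
hinge [0.6733 0.1745] [[167.86500438 153.95928018]]
knob obs (209.2, 191.6) tab obs mid (182.4, 219.0) cow [0.44755152 0.02354169 0.03      ] [ 0.43788962 -0.03315886  0.03      ]
[  3 184 137] [117 115 115]
[354 199  16  16 190] [361.66315789 206.85263158] [ 0.5084 -0.3916  0.05  ]
[274 179  15  14 163] [280.95705521 185.50920245] [ 0.5754 -0.1583  0.05  ]
```

Units first: shifts go in shares of 1000 mm and turns go in shares of 90 degrees. So 527 mm / 1000 = 0.527, -509 mm / 1000 = -0.509, 8.3 degrees / 90 = 0.0922.

Emit:
send_rows:
  rows: "0 0 0.0922 0.527 -0.509 0 1;0 0 0.0922 0.527 -0.509 0 1;0 0 0.0922 0.527 -0.509 0 1;0 0 0.0922 0.527 -0.509 0 1;0 0 0.0922 0.527 -0.509 0 1;0 0 0.0922 0.527 -0.509 0 1;0 0 0.0922 0.527 -0.509 0 1;0 0 0.0922 0.527 -0.509 0 1"
  grip_force: 30

```text
time: 2.7
eef_pos: [0.4584, -0.1627, 0.2538]
tcp_rot: [0.992, 0.124, 0.001, 0.0]
contact_force: [1.2, 0.2, -0.0]
opening: 1.0
finger_force: 0.0
```

Run:
```python
from h import *
s=st();print(R.from_quat(s['tcp_rot']).as_matrix().round(3));print(delta([.55,.05,.25]))
```

```text
t 2.7 tcp [ 0.4584 -0.1627  0.2538] F [ 1.2  0.2 -0. ] op 1.0 ff 0.0 q [-0.55 -0.14  2.03  0.    1.25  0.77]
[[ 0.969  0.246  0.001]
 [ 0.246 -0.969 -0.001]
 [ 0.001  0.001 -1.   ]]
[ 141.1 -183.6    3.8]
```

In the tool's units: -184 mm / 1000 = -0.184, 141 mm / 1000 = 0.141.

Emit:
send_rows:
  rows: "0 0 0 0.141 -0.184 0 1;0 0 0 0.141 -0.184 0 1;0 0 0 0.141 -0.184 0 1;0 0 0 0.141 -0.184 0 1;0 0 0 0.141 -0.184 0 1"

```text
time: 3.32
eef_pos: [0.5497, 0.0512, 0.2534]
tcp_rot: [0.992, 0.126, 0.0, -0.0]
contact_force: [0.0, -0.3, 0.9]
opening: 1.001
finger_force: 0.0
```

Run:
```python
from h import *
s=st()
p=shot('wrist','w1.png')
for t in['latch_grip','latch','lid_grip']: print(t,look(p,t))
q=[.586,.1523,.2496];c,sn=np.cos(q[2]),np.sin(q[2])
for n,(x,y,z) in dict(knobtop=(-.06,-.09,.109),pivot=(-.112,-.09,.08),c1=(-.09,-.13,.067),tabtip=(-.132,0,.069)).items():
    print(n,proj(p,[[q[0]+c*x-sn*y,q[1]+sn*x+c*y,z]]).round(0))
```

```text
t 3.33 tcp [0.5497 0.0512 0.2534] F [ 0.  -0.3  0.9] op 1.001 ff 0.0 q [-0.09  0.02  1.88  0.    1.25  1.23]
latch_grip [(0.65, [0.533, 0.044, 0.078]), (0.64, [0.6, 0.155, 0.069])]
latch [(0.7, [0.532, 0.042, 0.076])]
lid_grip [(0.92, [0.599, 0.156, 0.063])]
knobtop [[260. 176.]]
pivot [[259. 215.]]
c1 [[297. 192.]]
tabtip [[178. 227.]]
```

View pics/w1.png

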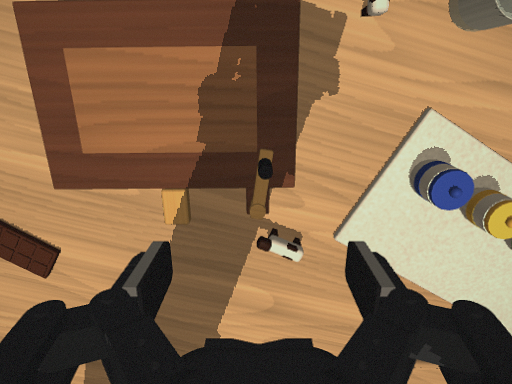

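Wrist view: knob top at (265,163), lid's near-right corner (296,187), near-left (55,187), tab tip (165–189,222), bar's pivot end about (258,215).

Run:
```python
from h import *
from scipy.optimize import least_squares
pw=shot('wrist');pt=shot('top')
im=cv2.resize(pw['color'][130:250,150:310],(800,600),interpolation=cv2.INTER_CUBIC);cv2.imwrite('pics/w1c.png',im[:,:,::-1])
c=lambda u,v:(110+u/5-.4,130+v/5-.4)
A=[(pt,(.09,.13,.067),c(80,184)),(pt,(.09,-.13,.067),c(505,65)),(pt,(-.09,-.13,.067),c(580,357)),(pt,(-.09,.13,.067),c(148,470)),
(pw,(-.09,-.13,.067),(296,187)),(pw,(-.09,.13,.067),(55,187)),(pw,(.09,-.13,.067),(300,3))]
def W(q,v): 
    a,b=np.cos(q[2]),np.sin(q[2]);return [q[0]+a*v[0]-b*v[1],q[1]+b*v[0]+a*v[1],v[2]]
f=lambda q:np.concatenate([(proj(p,[W(q,v)])[0]-o) for p,v,o in A])
r=least_squares(f,[.586,.152,.25]);q=r.x;print(q,r.fun.round(1))
for n,v in dict(knob=(-.06,-.09,.109),pivot=(-.112,-.09,.079),tab=(-.132,0,.069)).items(): print(n,np.round(W(q,v),4),proj(pw,[W(q,v)]).round(1),proj(pt,[W(q,v)]).round(1))
print('knob by wrist z.109',pix2w(pw,(265,163),.109),'top',pix2w(pt,c(498,308),.109))
```

```text
[0.58660648 0.15122481 0.24691697] [ 0.8 -1.1  0.2 -0.1  0.2 -0.1  0.3  0.5 -1.4  3.  -1.9  2.8  2.2 -3.6]
knob [0.5504 0.0493 0.109 ] [[257.1 174.5]] [[207.4 193. ]]
pivot [0.5    0.0366 0.079 ] [[257.2 213.4]] [[213.7 211.6]]
tab [0.4586 0.119  0.069 ] [[176.2 226.2]] [[185.8 226.6]]
knob by wrist z.109 [0.56258491 0.04506968 0.109     ] top [0.55540971 0.04433701 0.109     ]
```

View pics/w1c.png

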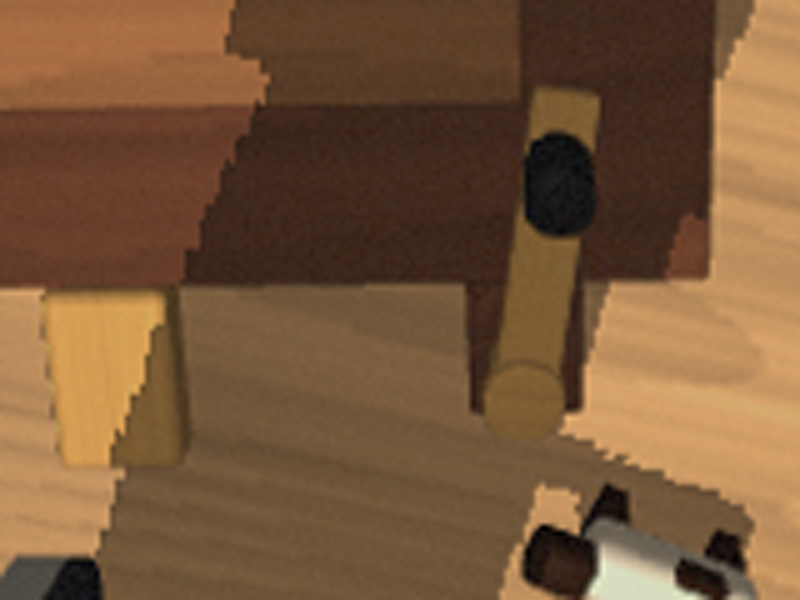

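Lever seems slightly off zero (about 0.1); the knob's top end is at wrist px (262,172), i.e. world (0.552,0.045). Descend to it.

In the tool's units: 148 mm / 1000 = 0.148, 120 mm / 1000 = 0.12.

Emit:
send_rows:
  rows: "0 0 0 0.002 0.0065 0.06 0.2;0 0 0 0.002 0.0065 0.12 0;0 0 0 0.002 0.0065 0.148 0;0 0 0 0.002 0.0065 0.148 0;0 0 0 0.002 0.0065 0.148 -1;0 0 0 0.002 0.0065 0.148 -1;0 0 0 0.002 0.0065 0.148 -1;0 0 0 0.002 0.0065 0.148 -1"
  grip_force: 20

```text
time: 4.62
eef_pos: [0.5542, 0.0424, 0.1075]
tcp_rot: [0.992, 0.124, 0.002, 0.001]
contact_force: [-0.9, -1.0, 6.4]
opening: 0.153
finger_force: 20.8
```

In the tool's units: -54 mm / 1000 = -0.054, 44.3 mm / 1000 = 0.0443.

Emit:
send_rows:
  rows: "0 0 0 -0.0026 0.0109 -0.001 -1;0 0 0 -0.0089 0.0229 -0.001 -1;0 0 0 -0.0181 0.0329 -0.001 -1;0 0 0 -0.0295 0.0402 -0.001 -1;0 0 0 -0.0425 0.0443 -0.001 -1;0 0 0 -0.054 0.045 -0.001 -1;0 0 0 -0.054 0.045 -0.001 -1"

```text
time: 5.5
eef_pos: [0.5129, -0.0106, 0.1074]
tcp_rot: [0.993, 0.122, 0.004, -0.004]
contact_force: [5.5, 16.6, 3.6]
opening: 0.155
finger_force: 20.9
```

In the tool's units: -140 mm / 1000 = -0.14, -90 mm / 1000 = -0.09.

Emit:
send_rows:
  rows: "0 0 0 0 0 0 -0.2;0 0 0 0 0 0 -0.2;0 0 0 0 0 -0.03 0;0 0 0 0 0 -0.09 0;0 0 0 0 0 -0.14 0;0 0 0 0 0 -0.14 0"

```text
time: 6.25
eef_pos: [0.5137, -0.0156, 0.2515]
tcp_rot: [0.992, 0.124, 0.004, 0.002]
contact_force: [-0.2, -0.9, -0.1]
opening: 0.502
finger_force: 0.0
```

Run:
```python
from h import *
s=st();print(R.from_quat(s['tcp_rot']).as_matrix().round(3))
q=[.5876,.1512,.247];a,b=np.cos(q[2]),np.sin(q[2])
x=-.117;g=[q[0]+a*x,q[1]+b*x];print(g,delta([*g,.25]))
shot('wrist','w2.png')
```

```text
t 6.25 tcp [ 0.5137 -0.0156  0.2515] F [-0.2 -0.9 -0.1] op 0.502 ff 0.0 q [-0.23 -0.08  1.97 -0.    1.23  1.1 ]
[[ 0.969  0.246  0.009]
 [ 0.246 -0.969 -0.003]
 [ 0.008  0.006 -1.   ]]
[np.float64(0.4741509181324218), np.float64(0.12259395477519594)] [  -4.4 -143.7    0.7]
```

View pics/w2.png

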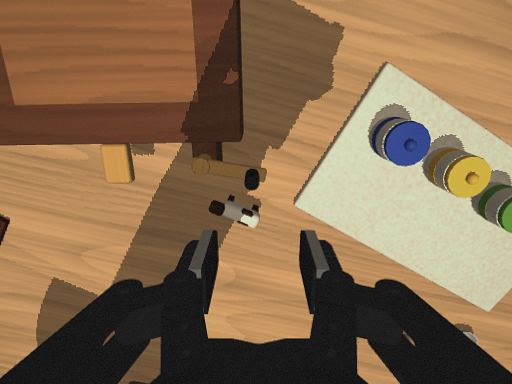

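In the tool's units: 186 mm / 1000 = 0.186, 150 mm / 1000 = 0.15.

Emit:
send_rows:
  rows: "0 0 0 -0.003 -0.144 0 0.2;0 0 0 -0.003 -0.144 0 0.2;0 0 0 -0.003 -0.144 0.04 0.2;0 0 0 -0.003 -0.144 0.1 0.2;0 0 0 -0.003 -0.144 0.15 0.2;0 0 0 -0.003 -0.144 0.186 0.2;0 0 0 -0.003 -0.144 0.186 0.2;0 0 0 -0.003 -0.144 0.186 0.2"

```text
time: 7.3
eef_pos: [0.4733, 0.1244, 0.0606]
tcp_rot: [0.992, 0.124, -0.0, 0.0]
contact_force: [0.7, -1.2, 0.0]
opening: 0.601
finger_force: 0.0
```

Run:
```python
from h import *
s=st();print(delta([.475,.123,.065]))
p=shot('wrist','w3.png')
```

```text
t 7.3 tcp [0.4733 0.1244 0.0606] F [ 0.7 -1.2  0. ] op 0.601 ff 0.0 q [ 0.05  0.14  2.15 -0.    0.86  1.37]
[ 1.3  1.8 -4.4]
```

View pics/w3.png

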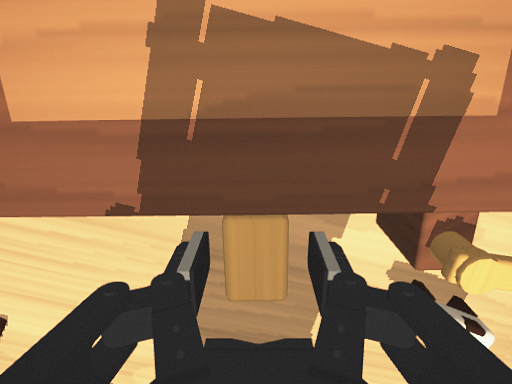

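In the tool's units: -3 mm / 1000 = -0.003, 1 mm / 1000 = 0.001.

Emit:
send_rows:
  rows: "0 0 0 0.0005 0.001 -0.003 -1;0 0 0 0.0005 0.001 -0.003 -1;0 0 0 0.0005 0.001 -0.003 -1;0 0 0 0.0005 0.001 -0.003 -1"
  grip_force: 45

```text
time: 7.85
eef_pos: [0.4744, 0.1257, 0.0656]
tcp_rot: [0.992, 0.124, 0.001, -0.002]
contact_force: [-3.1, 7.3, 5.3]
opening: 0.316
finger_force: 44.3
```

In the tool's units: -126 mm / 1000 = -0.126, -112 mm / 1000 = -0.112.

Emit:
send_rows:
  rows: "0 0 0 0.001 0 -0.015 -1;0 0 0 0.003 0 -0.029 -1;0 0 0 0.007 0 -0.047 -1;0 0 0 0.012 0 -0.064 -1;0 0 0 0.019 0 -0.081 -1;0 0 0 0.028 0 -0.097 -1;0 0 0 0.037 0 -0.112 -1;0 0 0 0.048 0 -0.126 -1"

```text
time: 8.85
eef_pos: [0.5176, 0.1372, 0.1883]
tcp_rot: [0.992, 0.125, -0.004, -0.002]
contact_force: [-2.1, 6.3, -7.2]
opening: 0.319
finger_force: 45.0
```

In the tool's units: 177 mm / 1000 = 0.177, 151 mm / 1000 = 0.151.

Emit:
send_rows:
  rows: "0 0 0 0.012 0 -0.013 -1;0 0 0 0.0255 0 -0.0255 -1;0 0 0 0.04 0 -0.0365 -1;0 0 0 0.055 0 -0.0463 -1;0 0 0 0.088 0 -0.0615 -1;0 0 0 0.1226 0 -0.071 -1;0 0 0 0.151 0 -0.074 -1;0 0 0 0.177 0 -0.073 -1"

```text
time: 9.85
eef_pos: [0.6901, 0.1831, 0.264]
tcp_rot: [0.992, 0.125, -0.003, -0.003]
contact_force: [-5.7, 9.4, 2.0]
opening: 0.32
finger_force: 47.6
```

In the tool's units: 10 mm / 1000 = 0.01, 8 mm / 1000 = 0.008.

Emit:
send_rows:
  rows: "0 0 0 0.008 0 0.001 -1;0 0 0 0.01 0 0.001 -1;0 0 0 0.01 0 0.001 -1;0 0 0 0.01 0 0.001 -1"

```text
time: 10.35
eef_pos: [0.6995, 0.1857, 0.2631]
tcp_rot: [0.992, 0.125, -0.001, -0.003]
contact_force: [-4.3, 9.4, 1.8]
opening: 0.32
finger_force: 48.0
```

In the tool's units: -150 mm / 1000 = -0.15, -120 mm / 1000 = -0.12.

Emit:
send_rows:
  rows: "0 0 0 0 0 0 0;0 0 0 0 0 0 0;0 0 0 0 0 0 0;0 0 0 0 0 -0.04 0;0 0 0 0 0 -0.07 0;0 0 0 -0.06 0 -0.07 0;0 0 0 -0.12 0 -0.07 0;0 0 0 -0.15 0 -0.07 0"

```text
time: 11.35
eef_pos: [0.554, 0.1439, 0.3315]
tcp_rot: [0.992, 0.124, -0.0, 0.0]
contact_force: [0.9, -0.3, -0.8]
opening: 0.499
finger_force: 0.0
```

Run:
```python
from h import *
s=st()
p=shot('wrist','w4.png');t=shot('top','t4.png')
for c in('green','red','yellow','blue'): print(c,'W',look(p,'praline_'+c),'T',look(t,'praline_'+c))
```

```text
t 11.35 tcp [0.554  0.1439 0.3315] F [ 0.9 -0.3 -0.8] op 0.499 ff 0.0 q [ 0.08  0.01  1.74 -0.    1.39  1.4 ]
green W [(0.64, [0.616, 0.12, 0.039])] T []
red W [] T []
yellow W [(0.77, [0.588, 0.193, 0.034])] T []
blue W [(0.39, [0.509, 0.007, 0.08])] T []
```

View pics/w4.png

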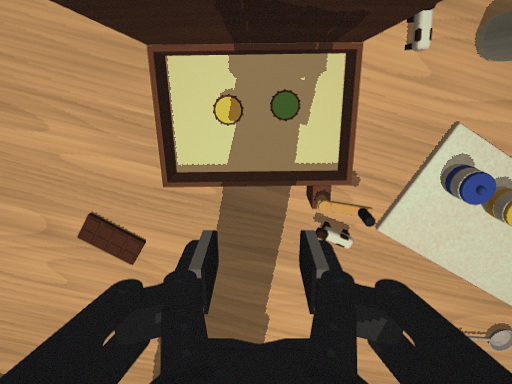

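Two cups in the chest: yellow at (228,110) and green at (285,104); the lid is up and the latch is out.

```bash
cat >> h.py <<'E'
HUE=dict(yellow=(18,34),green=(40,85))
def cup(p,col,roi,z=.036):
    """centre of the largest blob of that hue in roi (x0,y0,x1,y1), as pixel and world at height z"""
    h=cv2.cvtColor(p['color'],cv2.COLOR_RGB2HSV);x0,y0,x1,y1=roi
    m=((h[...,0]>=HUE[col][0])&(h[...,0]<=HUE[col][1])&(h[...,1]>130)&(h[...,2]>40)).astype(np.uint8)
    M=np.zeros_like(m);M[y0:y1,x0:x1]=m[y0:y1,x0:x1]
    k,l,s,c=cv2.connectedComponentsWithStats(M)
    if k<2: return None
    i=1+np.argmax(s[1:,4]);b=s[i]
    uv=(b[0]+b[2]/2-.5,b[1]+b[3]/2-.5)
    return b.tolist(),pix2w(p,uv,z).round(4)
E
python3 - <<'E'
from h import *
p=shot('wrist');t=shot('top')
for c in HUE: print(c,cup(p,c,(165,50,350,170)),cup(t,c,(125,140,222,222)))
print('rim corners at .055',pix2w(p,(164,186),.055),pix2w(p,(350,185),.055))
a,b=np.cos(.247),np.sin(.247)
for y in(.13,-.13): print('model',.5866-.09*a-b*y,.1512-.09*b+a*y)
E
```

```text
yellow ([215, 99, 26, 27, 551], array([0.5891, 0.1957, 0.036 ])) ([157, 151, 45, 45, 628], array([0.6212, 0.1491, 0.036 ]))
green ([273, 94, 26, 27, 530], array([0.6145, 0.1223, 0.036 ])) ([183, 171, 9, 9, 64], array([0.6145, 0.1246, 0.036 ]))
rim corners at .055 [0.47213366 0.257778   0.055     ] [0.53676878 0.00942862 0.055     ]
model 0.4675469807922516 0.2552498852354941
model 0.5311159701807051 0.003140814418653576
```

Run:
```python
from h import *
st();print(delta([.614,.1235,.036]))
```

```text
t 11.95 tcp [0.5566 0.1448 0.331 ] F [ 0.3 -0.  -0.4] op 0.499 ff 0.0 q [ 0.08  0.02  1.74 -0.    1.39  1.4 ]
[ 50.5  34.8 295. ]
```

In the tool's units: 294 mm / 1000 = 0.294, 50.5 mm / 1000 = 0.0505.

Emit:
send_rows:
  rows: "0 0 0 0.0505 0.035 0.04 0.4;0 0 0 0.0505 0.035 0.1 0.4;0 0 0 0.0505 0.035 0.16 0.4;0 0 0 0.0505 0.035 0.22 0.4;0 0 0 0.0505 0.035 0.265 0.4;0 0 0 0.0505 0.035 0.294 0.4;0 0 0 0.0505 0.035 0.294 0.4;0 0 0 0.0505 0.035 0.294 0.4"

```text
time: 12.95
eef_pos: [0.615, 0.1233, 0.0387]
tcp_rot: [0.992, 0.124, 0.001, 0.0]
contact_force: [0.7, 0.3, -0.7]
opening: 0.699
finger_force: 0.0
```

Emit:
send_rows:
  rows: "0 0 0 0 0 0 -1;0 0 0 0 0 0 -1;0 0 0 0 0 0 -1;0 0 0 0 0 0 -1"
  grip_force: 25

```text
time: 13.45
eef_pos: [0.6154, 0.1233, 0.0399]
tcp_rot: [0.992, 0.124, 0.002, 0.0]
contact_force: [-0.8, 0.3, 6.9]
opening: 0.442
finger_force: 25.1
```

In the tool's units: -200 mm / 1000 = -0.2, -160 mm / 1000 = -0.16.

Emit:
send_rows:
  rows: "0 0 0 0 0 -0.04 -1;0 0 0 0 0 -0.1 -1;0 0 0 0 0 -0.16 -1;0 0 0 -0.04 0.02 -0.2 -1;0 0 0 -0.06 0.06 -0.2 -1;0 0 0 -0.06 0.1 -0.2 -1;0 0 0 -0.06 0.1 -0.2 -1"

```text
time: 14.32
eef_pos: [0.5804, 0.0094, 0.2379]
tcp_rot: [0.992, 0.122, 0.001, 0.0]
contact_force: [-0.3, -0.1, -0.6]
opening: 0.444
finger_force: 25.4
```

Run:
```python
from h import *
st();print(delta([.4704,-.2982,.22]))
```

```text
t 14.32 tcp [0.5804 0.0094 0.2379] F [-0.3 -0.1 -0.6] op 0.444 ff 25.400940589606762 q [-0.16  0.09  1.83 -0.    1.22  1.17]
[-181.4  271.6   17.9]
```

In the tool's units: 272 mm / 1000 = 0.272, -181 mm / 1000 = -0.181, 30.2 degrees / 90 = 0.3356.

Emit:
send_rows:
  rows: "0 0 0.3356 -0.181 0.272 0 -1;0 0 0.3356 -0.181 0.272 0 -1;0 0 0.3356 -0.181 0.272 0 -1;0 0 0.3356 -0.181 0.272 0 -1;0 0 0.3356 -0.181 0.272 0 -1;0 0 0.3356 -0.181 0.272 0 -1;0 0 0.3356 -0.181 0.272 0 -1;0 0 0.3356 -0.181 0.272 0 -1"

```text
time: 15.32
eef_pos: [0.4724, -0.295, 0.2371]
tcp_rot: [0.99, -0.138, -0.0, -0.0]
contact_force: [0.2, -1.0, -0.4]
opening: 0.448
finger_force: 25.5
```

Run:
```python
from h import *
s=st();print(R.from_quat(s['tcp_rot']).as_matrix().round(3),delta([.4704,-.2982,.05]))
p=shot('wrist','w5.png')
for c in('green','yellow','red','blue'): print(c,look(p,'jar_'+c),look(p,'praline_'+c))
```

```text
t 15.32 tcp [ 0.4724 -0.295   0.2371] F [ 0.2 -1.  -0.4] op 0.448 ff 25.463522225618362 q [-0.74  0.04  1.88  0.    1.22  1.11]
[[ 0.962 -0.273 -0.   ]
 [-0.273 -0.962  0.001]
 [-0.    -0.001 -1.   ]] [ -1.    3.8 187.1]
green [(0.76, [0.53, -0.317, 0.065])] [(0.66, [0.478, -0.294, 0.235])]
yellow [(0.91, [0.56, -0.243, 0.069])] []
red [(0.82, [0.514, -0.51, 0.039]), (0.75, [0.511, -0.382, 0.067])] []
blue [(0.69, [0.576, -0.171, 0.061])] []
```

View pics/w5.png

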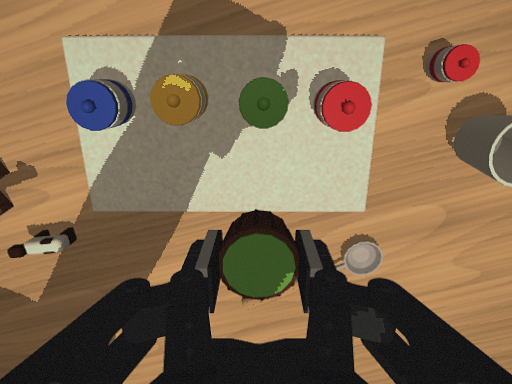

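Wrist view: jar knobs green (264,103), yellow (174,100), blue (88,106), red (348,106); the held green cup is at about (260,265). The spoon is well in front of the board.

Run:
```python
from h import *
p=shot('wrist')
for n,uv in dict(b=(88,106),y=(174,100),g=(264,103),r=(348,106)).items(): print(n,pix2w(p,uv,.074).round(4))
B=np.array([pix2w(p,uv,.012) for uv in[(63,37),(385,37),(367,211),(93,211)]]);print(B.round(3),np.degrees(np.arctan2(*(B[1]-B[0])[[0,1]])),np.degrees(np.arctan2(*(B[2]-B[3])[[0,1]])))
```

```text
b [ 0.5736 -0.1634  0.074 ]
y [ 0.5568 -0.2408  0.074 ]
g [ 0.5319 -0.3183  0.074 ]
r [ 0.5085 -0.3911  0.074 ]
[[ 0.65  -0.135  0.012]
 [ 0.558 -0.457  0.012]
 [ 0.368 -0.406  0.012]
 [ 0.461 -0.079  0.012]] -164.0212298741031 -164.09941767078158
```

In the tool's units: 185 mm / 1000 = 0.185, 178 mm / 1000 = 0.178.

Emit:
send_rows:
  rows: "0 0 0 0 0.005 0.06 -1;0 0 0 0 0.005 0.12 -1;0 0 0 0 0.005 0.16 -1;0 0 0 0 0.005 0.178 -1;0 0 0 0 0.005 0.185 -1;0 0 0 0 0.005 0.185 -1"

```text
time: 16.58
eef_pos: [0.4713, -0.3023, 0.0536]
tcp_rot: [0.99, -0.139, 0.001, 0.001]
contact_force: [0.2, -1.2, -1.1]
opening: 0.442
finger_force: 25.5
```

Run:
```python
from h import *
st();print(delta([.4708,-.300,.0455]))
```

```text
t 16.57 tcp [ 0.4713 -0.3023  0.0536] F [ 0.2 -1.2 -1.1] op 0.442 ff 25.46763002872467 q [-0.75  0.29  1.98 -0.    0.87  1.1 ]
[-1.1 -2.   8.1]
```

In the tool's units: 7 mm / 1000 = 0.007, 4 mm / 1000 = 0.004.

Emit:
send_rows:
  rows: "0 0 0 -0.001 -0.002 0.004 -1;0 0 0 -0.001 -0.002 0.007 -1;0 0 0 -0.001 -0.002 0.007 -1"

```text
time: 16.95
eef_pos: [0.4701, -0.2993, 0.0455]
tcp_rot: [0.99, -0.139, 0.0, 0.0]
contact_force: [0.6, 0.4, -0.2]
opening: 0.445
finger_force: 25.5
```

In the tool's units: 1.5 mm / 1000 = 0.0015, 1 mm / 1000 = 0.001.

Emit:
send_rows:
  rows: "0 0 0 0 0 0.001 -1;0 0 0 0 0 0.0015 -1;0 0 0 0 0 0.0015 0.1;0 0 0 0 0 0.0015 0.3;0 0 0 0 0 0.0015 0.3"

```text
time: 17.58
eef_pos: [0.47, -0.2992, 0.0436]
tcp_rot: [0.99, -0.139, -0.0, -0.0]
contact_force: [-0.5, -0.5, -0.4]
opening: 0.652
finger_force: 0.0
```

In the tool's units: -190 mm / 1000 = -0.19, -140 mm / 1000 = -0.14.

Emit:
send_rows:
  rows: "0 0 0 0 0 -0.03 0.3;0 0 0 0 0 -0.08 0.3;0 0 0 0 0 -0.14 0.3;0 0 0 0 0 -0.19 0.3;0 0 0 0 0 -0.19 0.3"

```text
time: 18.2
eef_pos: [0.4722, -0.3012, 0.2399]
tcp_rot: [0.99, -0.139, 0.005, 0.003]
contact_force: [0.3, 0.8, 0.1]
opening: 0.649
finger_force: 0.0
```

Run:
```python
from h import *
s=st();p=shot('wrist','w6.png');t=shot('top','t6.png')
print(cup(p,'green',(200,140,330,215),.041),cup(t,'green',(310,205,360,245),.041))
ax=np.array([.9617,-.274])
for c in('green','yellow'):
    print(look(p,'praline_'+c),look(p,'jar_'+c),look(t,'praline_'+c))
print(cup(t,'yellow',(160,165,195,185),.036))
print(delta([.589,.195,.24]))
```

```text
t 18.2 tcp [ 0.4722 -0.3012  0.2399] F [0.3 0.8 0.1] op 0.649 ff 0.0 q [-0.75  0.04  1.88  0.    1.21  1.1 ]
([241, 152, 32, 31, 771], array([ 0.4686, -0.2987,  0.041 ])) None
[(0.74, [0.47, -0.296, 0.045])] [(0.84, [0.532, -0.316, 0.069])] []
[] [(0.63, [0.556, -0.24, 0.071])] [(0.58, [0.588, 0.194, 0.035])]
([160, 178, 12, 7, 72], array([0.5974, 0.1902, 0.036 ]))
[ -20.8 -507.7   -7.1]
```

View pics/w6.png

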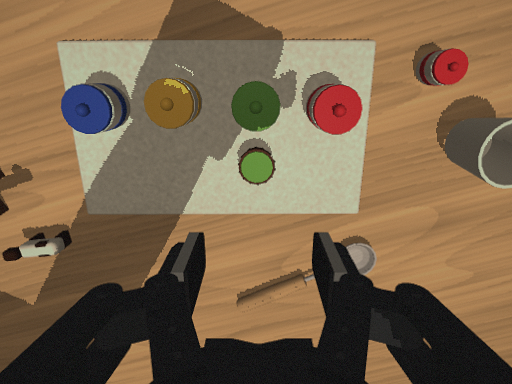

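Green cup stands at px (257,166), measured 66 mm in front of its jar and 1 mm off sideways. Now yellow.

In the tool's units: -508 mm / 1000 = -0.508, -21 mm / 1000 = -0.021, -30.2 degrees / 90 = -0.3356.

Emit:
send_rows:
  rows: "0 0 -0.3356 -0.021 -0.508 0 0.4;0 0 -0.3356 -0.021 -0.508 0 0.4;0 0 -0.3356 -0.021 -0.508 0 0.4;0 0 -0.3356 -0.021 -0.508 0 0.4;0 0 -0.3356 -0.021 -0.508 0 0.4;0 0 -0.3356 -0.021 -0.508 0 0.4;0 0 -0.3356 -0.021 -0.508 0 0.4;0 0 -0.3356 -0.021 -0.508 0 0.4"

```text
time: 19.6
eef_pos: [0.5874, 0.1888, 0.2331]
tcp_rot: [0.992, 0.124, -0.0, 0.0]
contact_force: [0.7, -0.3, -1.2]
opening: 0.697
finger_force: 0.0
```

In the tool's units: -15 mm / 1000 = -0.015.

Emit:
send_rows:
  rows: "0 0 0 0 0 0 0.4;0 0 0 -0.015 0 0 0.4;0 0 0 -0.015 0 0 0.4"

```text
time: 19.98
eef_pos: [0.5715, 0.1816, 0.2333]
tcp_rot: [0.992, 0.123, -0.001, 0.0]
contact_force: [-0.5, 0.2, -0.2]
opening: 0.701
finger_force: 0.0
```

Run:
```python
from h import *
s=st();print(R.from_quat(s['tcp_rot']).as_matrix().round(3)[:2])
p=shot('wrist','w7.png');t=shot('top')
print(cup(p,'yellow',(130,30,400,215),.036),look(p,'praline_yellow'),look(t,'praline_yellow'),look(t,'praline_green'))
```

```text
t 19.98 tcp [0.5715 0.1816 0.2333] F [-0.5  0.2 -0.2] op 0.701 ff 0.0 q [ 0.14  0.14  1.79 -0.    1.22  1.46]
[[ 0.97   0.245 -0.002]
 [ 0.245 -0.97  -0.   ]]
([234, 126, 33, 34, 836], array([0.5896, 0.1955, 0.036 ])) [(0.75, [0.587, 0.193, 0.035]), (0.61, [0.45, -0.025, 0.018])] [(0.72, [0.587, 0.193, 0.036])] [(0.5, [0.465, -0.295, 0.042])]
```

View pics/w7.png

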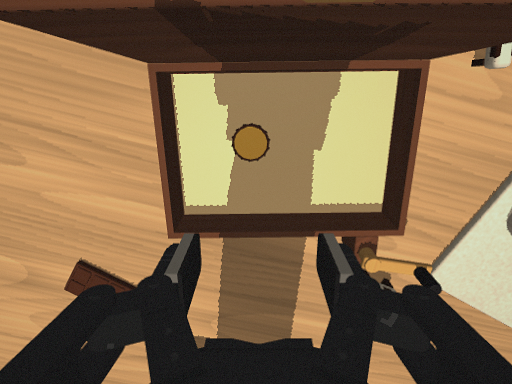

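Yellow cup still at (250,142) px, world (0.589,0.195).

In the tool's units: 195 mm / 1000 = 0.195, 182 mm / 1000 = 0.182.

Emit:
send_rows:
  rows: "0 0 0 0.02 -0.008 0.04 0.4;0 0 0 0.02 -0.008 0.1 0.4;0 0 0 0.02 -0.008 0.15 0.4;0 0 0 0.02 -0.008 0.182 0.4;0 0 0 0.02 -0.008 0.195 0.4;0 0 0 0.02 -0.008 0.195 0.4;0 0 0 0.02 -0.008 0.195 -1;0 0 0 0.02 -0.008 0.195 -1"

```text
time: 21.22
eef_pos: [0.592, 0.196, 0.0414]
tcp_rot: [0.992, 0.124, 0.002, -0.0]
contact_force: [1.1, -0.0, 3.7]
opening: 0.443
finger_force: 25.3
```

Emit:
send_rows:
  rows: "0 0 0 0 0 0 -1;0 0 0 0 0 0 -1;0 0 0 0 0 0 -1"

```text
time: 21.6
eef_pos: [0.592, 0.196, 0.0413]
tcp_rot: [0.992, 0.124, 0.002, 0.0]
contact_force: [-0.9, 0.0, 5.8]
opening: 0.449
finger_force: 25.4
```

In the tool's units: -200 mm / 1000 = -0.2, 170 mm / 1000 = 0.17.

Emit:
send_rows:
  rows: "0 0 0 0 0 -0.04 -1;0 0 0 0 0 -0.1 -1;0 0 0 0 0 -0.16 -1;0 0 0 -0.04 0.02 -0.2 -1;0 0 0 -0.06 0.06 -0.2 -1;0 0 0 -0.06 0.12 -0.2 -1;0 0 0 -0.06 0.17 -0.2 -1;0 0 0 -0.06 0.17 -0.2 -1"

```text
time: 22.6
eef_pos: [0.5743, 0.0133, 0.239]
tcp_rot: [0.993, 0.122, 0.0, 0.0]
contact_force: [-0.6, 0.9, -1.6]
opening: 0.442
finger_force: 25.5
```

Run:
```python
from h import *
st();print(delta([.4955,-.221,.23]))
```

```text
t 22.6 tcp [0.5743 0.0133 0.239 ] F [-0.6  0.9 -1.6] op 0.442 ff 25.484905242919922 q [-0.15  0.08  1.84 -0.    1.22  1.17]
[-133.1  208.3    9. ]
```

In the tool's units: 210 mm / 1000 = 0.21, -132 mm / 1000 = -0.132, 30.2 degrees / 90 = 0.3356.

Emit:
send_rows:
  rows: "0 0 0.3356 -0.132 0.21 0 -1;0 0 0.3356 -0.132 0.21 0 -1;0 0 0.3356 -0.132 0.21 0 -1;0 0 0.3356 -0.132 0.21 0 -1;0 0 0.3356 -0.132 0.21 0 -1;0 0 0.3356 -0.132 0.21 0 -1;0 0 0.3356 -0.132 0.21 0 -1"

```text
time: 23.48
eef_pos: [0.4983, -0.2181, 0.2387]
tcp_rot: [0.991, -0.137, -0.0, -0.0]
contact_force: [0.2, 0.2, -0.7]
opening: 0.445
finger_force: 25.5
```

Run:
```python
from h import *
s=st();p=shot('wrist')
print(delta([.497,-.2225,.055]))
for c in('yellow','green'): print(look(p,'jar_'+c),look(p,'praline_'+c))
print(cup(p,'green',(260,130,420,215),.041))
```

```text
t 23.48 tcp [ 0.4983 -0.2181  0.2387] F [ 0.2  0.2 -0.7] op 0.445 ff 25.535375028848648 q [-0.6   0.01  1.91  0.    1.22  1.25]
[ -0.    4.6 183.8]
[(0.84, [0.559, -0.236, 0.068])] [(0.65, [0.501, -0.219, 0.234])]
[(0.61, [0.534, -0.316, 0.067])] [(0.76, [0.472, -0.296, 0.043])]
([322, 152, 32, 31, 767], array([ 0.4694, -0.2986,  0.041 ]))
```

In the tool's units: 184 mm / 1000 = 0.184, 178 mm / 1000 = 0.178.

Emit:
send_rows:
  rows: "0 0 0 0 0.004 0.06 -1;0 0 0 0 0.004 0.12 -1;0 0 0 0 0.004 0.16 -1;0 0 0 0 0.004 0.178 -1;0 0 0 0 0.004 0.184 -1;0 0 0 0 0.004 0.184 -1"

```text
time: 24.48
eef_pos: [0.4977, -0.2243, 0.0561]
tcp_rot: [0.99, -0.139, 0.001, 0.001]
contact_force: [-0.4, 0.0, -0.0]
opening: 0.44
finger_force: 25.5
```

Run:
```python
from h import *
st();print(delta([.4970,-.2225,.0465]))
```

```text
t 24.48 tcp [ 0.4977 -0.2243  0.0561] F [-0.4  0.  -0. ] op 0.44 ff 25.53616091609001 q [-0.61  0.26  2.02  0.    0.87  1.24]
[-1.2 -1.5  9.6]
```

In the tool's units: 10 mm / 1000 = 0.01, -1.5 mm / 1000 = -0.0015.

Emit:
send_rows:
  rows: "0 0 0 -0.001 -0.0015 0.004 -1;0 0 0 -0.001 -0.0015 0.008 -1;0 0 0 -0.001 -0.0015 0.0095 -1;0 0 0 -0.001 -0.0015 0.01 -1"

```text
time: 24.98
eef_pos: [0.4964, -0.2221, 0.0463]
tcp_rot: [0.99, -0.139, -0.0, -0.0]
contact_force: [-4.4, 3.1, 9.7]
opening: 0.442
finger_force: 26.1
```

In the tool's units: -190 mm / 1000 = -0.19, -140 mm / 1000 = -0.14.

Emit:
send_rows:
  rows: "0 0 0 0 0 0 0.1;0 0 0 0 0 0 0.3;0 0 0 0 0 0 0.3;0 0 0 0 0 -0.03 0.3;0 0 0 0 0 -0.08 0.3;0 0 0 0 0 -0.14 0.3;0 0 0 0 0 -0.19 0.3;0 0 0 0 0 -0.19 0.3"

```text
time: 25.98
eef_pos: [0.4985, -0.2235, 0.2408]
tcp_rot: [0.99, -0.139, 0.005, 0.003]
contact_force: [0.6, 0.2, -0.8]
opening: 0.651
finger_force: 0.0
```

Run:
```python
from h import *
s=st();p=shot('wrist','w8.png');t=shot('top')
print(cup(p,'green',(260,130,420,215),.041),cup(p,'yellow',(200,140,310,215),.041))
for c in('yellow','green'): print(look(p,'jar_'+c),look(p,'praline_'+c),look(t,'praline_'+c))
```

```text
t 25.98 tcp [ 0.4985 -0.2235  0.2408] F [ 0.6  0.2 -0.8] op 0.651 ff 0.0 q [-0.61  0.01  1.91  0.    1.21  1.24]
([316, 155, 32, 31, 755], array([ 0.469 , -0.2988,  0.041 ])) ([241, 152, 32, 32, 804], array([ 0.4943, -0.2206,  0.041 ]))
[(0.67, [0.558, -0.236, 0.068])] [(0.94, [0.493, -0.224, 0.039])] [(0.56, [0.487, -0.209, 0.041])]
[(0.76, [0.535, -0.315, 0.068])] [(0.64, [0.507, -0.014, 0.08]), (0.57, [0.472, -0.296, 0.041])] []
```

View pics/w8.png

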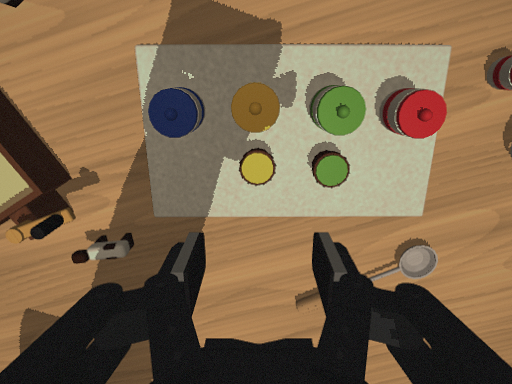

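Yellow cup at (257,167) px, 65 mm in front of its jar and centred; green is unchanged. Now back to the tab to shut the lid.

In the tool's units: -448 mm / 1000 = -0.448, -100 mm / 1000 = -0.1, -30.2 degrees / 90 = -0.3356.

Emit:
send_rows:
  rows: "0 0 0 0 0 -0.06 0;0 0 0 0 0 -0.1 0;0 0 -0.3356 0.082 -0.448 -0.1 0;0 0 -0.3356 0.082 -0.448 -0.1 0;0 0 -0.3356 0.082 -0.448 -0.1 0;0 0 -0.3356 0.082 -0.448 -0.1 0;0 0 -0.3356 0.082 -0.448 -0.1 0;0 0 -0.3356 0.082 -0.448 -0.1 0"

```text
time: 27.38
eef_pos: [0.6629, 0.1161, 0.3338]
tcp_rot: [0.992, 0.124, -0.001, 0.0]
contact_force: [0.5, -1.0, 0.3]
opening: 0.502
finger_force: 0.0
```

Run:
```python
from h import *
s=st();print(R.from_quat(s['tcp_rot']).as_matrix().round(3)[:2],delta([.6995,.1855,.34]),delta([.65,.172,.34]))
```

```text
t 27.38 tcp [0.6629 0.1161 0.3338] F [ 0.5 -1.   0.3] op 0.502 ff 0.0 q [ 0.02  0.24  1.49 -0.    1.41  1.34]
[[ 0.969  0.246 -0.001]
 [ 0.246 -0.969 -0.   ]] [ 52.5 -58.2  -6.2] [  1.2 -57.3  -6.2]
```

In the tool's units: -58 mm / 1000 = -0.058, 52.5 mm / 1000 = 0.0525.

Emit:
send_rows:
  rows: "0 0 0 0.03 -0.058 -0.004 0.2;0 0 0 0.0525 -0.058 -0.004 0.2;0 0 0 0.0525 -0.058 -0.004 0.2;0 0 0 0.0525 -0.058 -0.004 0.2"

```text
time: 27.88
eef_pos: [0.6985, 0.1826, 0.3379]
tcp_rot: [0.992, 0.124, -0.001, 0.0]
contact_force: [0.2, -0.5, 0.6]
opening: 0.603
finger_force: 0.0
```

Run:
```python
from h import *
s=st();print(delta([.6995,.1857,.263]))
shot('wrist','w9.png')
```

```text
t 27.88 tcp [0.6985 0.1826 0.3379] F [ 0.2 -0.5  0.6] op 0.603 ff 0.0 q [ 0.12  0.35  1.35 -0.    1.45  1.44]
[ 1.9 -2.8 74.8]
```

View pics/w9.png

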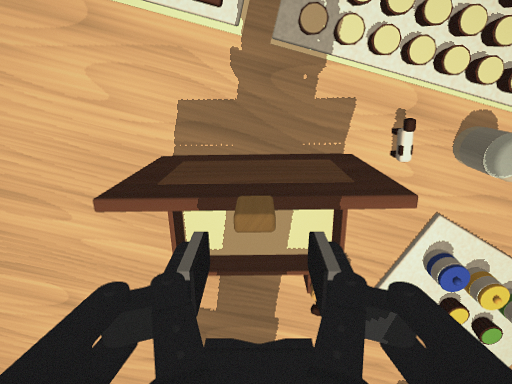

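Tab at (255,213) px, centred between the pads. Descend and grip.

In the tool's units: 73 mm / 1000 = 0.073, 60 mm / 1000 = 0.06.

Emit:
send_rows:
  rows: "0 0 0 0.001 -0.002 0.03 0.2;0 0 0 0.001 -0.002 0.06 0.2;0 0 0 0.001 -0.002 0.073 0.2;0 0 0 0.001 -0.002 0.073 0.2;0 0 0 0.001 -0.002 0.073 -1;0 0 0 0.001 -0.002 0.073 -1;0 0 0 0.001 -0.002 0.073 -1;0 0 0 0.001 -0.002 0.073 -1"
  grip_force: 45

```text
time: 28.92
eef_pos: [0.7, 0.1859, 0.2683]
tcp_rot: [0.992, 0.124, 0.002, -0.0]
contact_force: [-1.0, 1.8, 5.4]
opening: 0.317
finger_force: 45.8
```

Run:
```python
from h import *
s=st();M=R.from_quat(s['tcp_rot']);print(M.as_matrix().round(3))
```

```text
t 28.93 tcp [0.7    0.1859 0.2683] F [-1.   1.8  5.4] op 0.317 ff 45.83164393901825 q [0.12 0.38 1.43 0.   1.33 1.44]
[[ 0.969  0.247  0.003]
 [ 0.247 -0.969  0.001]
 [ 0.003 -0.    -1.   ]]
```

In the tool's units: -200.5 mm / 1000 = -0.2005, -182.5 mm / 1000 = -0.1825.

Emit:
send_rows:
  rows: "0 0 0 -0.026 0 -0.0015 -1;0 0 0 -0.055 0 0.0005 -1;0 0 0 -0.084 0 0.0065 -1;0 0 0 -0.1115 0 0.0165 -1;0 0 0 -0.1375 0 0.0305 -1;0 0 0 -0.161 0 0.048 -1;0 0 0 -0.1825 0 0.068 -1;0 0 0 -0.2005 0 0.0915 -1"

```text
time: 29.92
eef_pos: [0.5065, 0.1346, 0.1762]
tcp_rot: [0.992, 0.125, 0.003, 0.002]
contact_force: [2.1, -4.8, 3.3]
opening: 0.312
finger_force: 46.8
```

In the tool's units: 112 mm / 1000 = 0.112, 108 mm / 1000 = 0.108.

Emit:
send_rows:
  rows: "0 0 0 -0.008 0 0.013 -1;0 0 0 -0.015 0 0.026 -1;0 0 0 -0.026 0 0.053 -1;0 0 0 -0.0315 0 0.074 -1;0 0 0 -0.0345 0 0.092 -1;0 0 0 -0.036 0 0.108 -1;0 0 0 -0.036 0 0.112 -1;0 0 0 -0.036 0 0.112 -1"

```text
time: 30.92
eef_pos: [0.4725, 0.1256, 0.0683]
tcp_rot: [0.992, 0.126, -0.0, 0.002]
contact_force: [-14.1, -8.9, 36.0]
opening: 0.313
finger_force: 52.7
```

In the tool's units: -110 mm / 1000 = -0.11, -60 mm / 1000 = -0.06.

Emit:
send_rows:
  rows: "0 0 0 0 0 0 0;0 0 0 0 0 0 0.2;0 0 0 0 0 0 0.2;0 0 0 0 0 -0.06 0.2;0 0 0 0 0 -0.11 0.2;0 0 0 0 0 -0.11 0.2"

```text
time: 31.68
eef_pos: [0.4731, 0.1275, 0.1768]
tcp_rot: [0.992, 0.124, 0.005, 0.0]
contact_force: [0.4, -0.3, -0.4]
opening: 0.601
finger_force: 0.0
```

Run:
```python
from h import *
s=st();print(delta([.5129,-.0106,.2]),delta([.5129,-.0106,.108]))
p=shot('side','s9.png');im=cv2.resize(p['color'][190:320,140:300],(800,650))[:600];cv2.imwrite('pics/s9c.png',im[:,:,::-1])
```

```text
t 31.68 tcp [0.4731 0.1275 0.1768] F [ 0.4 -0.3 -0.4] op 0.601 ff 0.0 q [ 0.06 -0.05  2.1  -0.    1.09  1.38]
[  4.7 143.7 -22.9] [  3.9 143.6  69.1]
```

View pics/s9c.png

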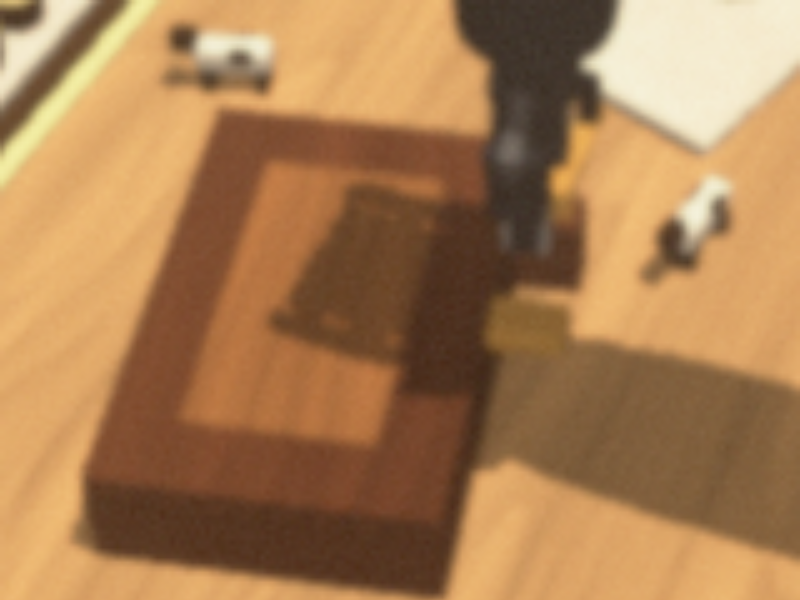

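Lid is shut flush. Back to the knob.

In the tool's units: 144 mm / 1000 = 0.144, -20 mm / 1000 = -0.02.

Emit:
send_rows:
  rows: "0 0 0 0.004 0.144 -0.02 0.2;0 0 0 0.004 0.144 -0.02 0.2;0 0 0 0.004 0.144 -0.02 0.2;0 0 0 0.004 0.144 -0.02 0.2"

```text
time: 32.22
eef_pos: [0.5089, -0.0119, 0.1905]
tcp_rot: [0.992, 0.123, -0.002, -0.001]
contact_force: [0.4, 1.3, 0.2]
opening: 0.599
finger_force: 0.0
```

Run:
```python
from h import *
s=st();print(delta([.513,-.011,.108]))
p=shot('wrist','w10.png');print(proj(p,[[.513,-.011,.109],[.513,-.011,.077]]));print(look(p,'latch_grip'))
h=p['color'].max(2)[120:240,180:340]
m=(h<45).astype(np.uint8);k,l,sv,c=cv2.connectedComponentsWithStats(m)
for i in range(1,k):
    if sv[i,4]>60: print(sv[i],c[i]+[180,120])
```

```text
t 32.23 tcp [ 0.5089 -0.0119  0.1905] F [0.4 1.3 0.2] op 0.599 ff 0.0 q [-0.22 -0.02  2.03  0.    1.13  1.1 ]
[ 4.5  0.3 82.5]
[[259.05821482 196.4498145 ]
 [259.04010798 182.28374618]]
[(0.92, [0.507, 0.003, 0.081]), (0.51, [0.565, 0.116, 0.069])]
[ 33  29   8  23 126] [216.82539683 159.24603175]
[ 69  62  17  29 427] [257.19672131 196.43559719]
[ 21  97  23  23 294] [213.02380952 227.17006803]
```

View pics/w10.png

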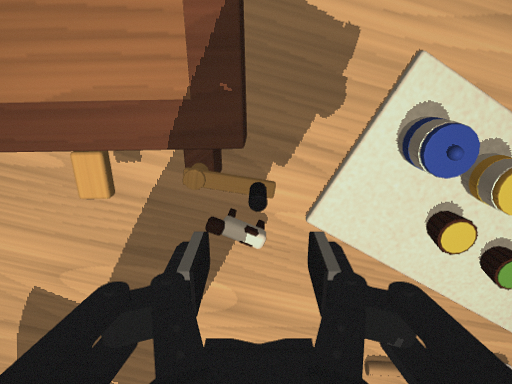

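In the tool's units: 82 mm / 1000 = 0.082, 75 mm / 1000 = 0.075.

Emit:
send_rows:
  rows: "0 0 0 0.001 0 0.04 0;0 0 0 0.001 0 0.075 0;0 0 0 0.001 0 0.082 0;0 0 0 0.001 0 0.082 0;0 0 0 0.001 0 0.082 -1;0 0 0 0.001 0 0.082 -1;0 0 0 0.001 0 0.082 -1"
  grip_force: 20

```text
time: 33.2
eef_pos: [0.5115, -0.0106, 0.1119]
tcp_rot: [0.992, 0.124, 0.001, -0.0]
contact_force: [-0.5, 3.9, 5.4]
opening: 0.156
finger_force: 20.9
```

In the tool's units: 53.5 mm / 1000 = 0.0535, 51.5 mm / 1000 = 0.0515.

Emit:
send_rows:
  rows: "0 0 0 0.011 0 -0.001 -1;0 0 0 0.024 -0.004 -0.001 -1;0 0 0 0.036 -0.0105 -0.001 -1;0 0 0 0.045 -0.02 -0.001 -1;0 0 0 0.0515 -0.0315 -0.001 -1;0 0 0 0.0535 -0.043 -0.001 -1;0 0 0 0.0535 -0.044 -0.001 -1;0 0 0 0.0535 -0.044 -0.001 -1"

```text
time: 34.2
eef_pos: [0.5657, 0.0419, 0.1149]
tcp_rot: [0.992, 0.124, 0.021, 0.006]
contact_force: [35.2, -5.6, -19.2]
opening: 0.123
finger_force: 24.5
```

In the tool's units: -160 mm / 1000 = -0.16, -140 mm / 1000 = -0.14.

Emit:
send_rows:
  rows: "0 0 0 0 0 0 -0.2;0 0 0 0 0 0 -0.2;0 0 0 0 0 -0.04 0;0 0 0 0 0 -0.09 0.5;0 0 0 0 0 -0.14 0.5;0 0 0 -0.02 0 -0.16 0.5;0 0 0 -0.02 0 -0.16 0.5"

```text
time: 35.08
eef_pos: [0.5322, 0.0398, 0.2731]
tcp_rot: [0.992, 0.124, 0.002, 0.0]
contact_force: [0.5, -0.7, -0.3]
opening: 0.747
finger_force: 0.0
```

Run:
```python
from h import *
s=st();p=shot('wrist');t=shot('top')
a=cv2.resize(p['color'],(512,384));b=cv2.resize(t['color'][140:260,120:400],(784,336),interpolation=cv2.INTER_CUBIC)
o=np.zeros((600,800,3),np.uint8);o[:264,:352]=cv2.resize(p['color'],(352,264));o[264:,:784]=b
cv2.imwrite('pics/fin.png',o[:,:,::-1])
for c in('yellow','green'): print(look(t,'praline_'+c),look(t,'jar_'+c))
print(cup(t,'yellow',(290,200,325,230),.041),cup(t,'green',(310,205,350,240),.041))
```

```text
t 35.08 tcp [0.5322 0.0398 0.2731] F [ 0.5 -0.7 -0.3] op 0.747 ff 0.0 q [-0.12 -0.04  1.9  -0.    1.28  1.21]
[(0.58, [0.494, -0.218, 0.041])] [(0.53, [0.505, -0.382, 0.067]), (0.49, [0.559, -0.232, 0.069])]
[] [(0.82, [0.529, -0.308, 0.065])]
([297, 207, 12, 12, 113], array([ 0.4953, -0.2202,  0.041 ])) ([324, 216, 11, 11, 98], array([ 0.4691, -0.2969,  0.041 ]))
```

View pics/fin.png

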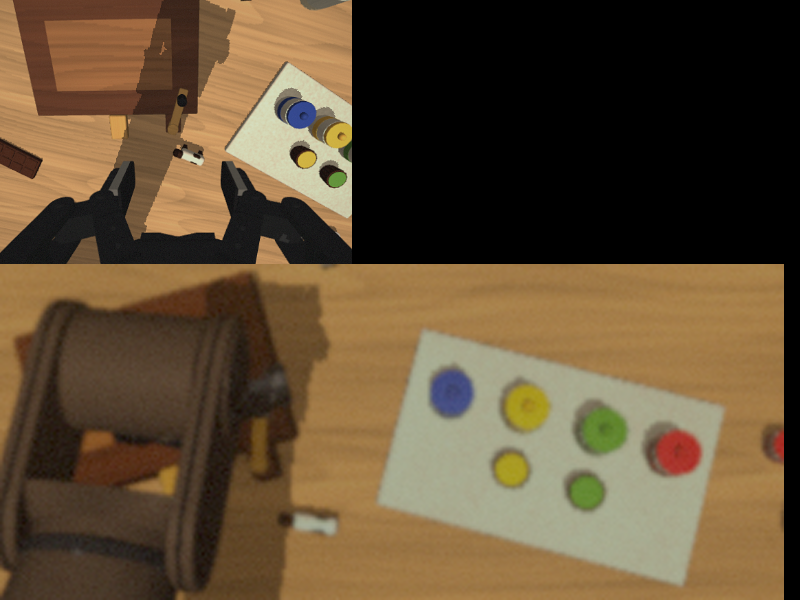

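The cups are in place. The lever is over the lid but still looks tilted, near (182,100) in the reduced wrist picture, so I measure it numerically.

Run:
```python
from h import *
p=shot('wrist')
m=(p['color'].max(2)<45).astype(np.uint8);m[:110]=0;m[200:]=0;m[:,:235]=0;m[:,290:]=0
k,l,sv,c=cv2.connectedComponentsWithStats(m)
for i in range(1,k):
    if sv[i,4]>60: print(sv[i],c[i])
q=[.5885,.1525,.247];a,b=np.cos(q[2]),np.sin(q[2])
for th in(0,.1,.2,.3,.4,.5):
    x=-.112+.052*np.cos(th);y=-.09-.052*np.sin(th);w=[q[0]+a*x-b*y,q[1]+b*x+a*y]
    print(th,np.round(w,4),proj(p,[[*w,.109],[*w,.093],[*w,.077]]).round(1).tolist())
x,y=-.112,-.09;print('pivot',proj(p,[[q[0]+a*x-b*y,q[1]+b*x+a*y,.078]]))
h=cv2.cvtColor(p['color'],cv2.COLOR_RGB2HSV)
for v in range(130,200,6): # brass columns
    print(v,[int(u) for u in np.where((h[v,235:285,0]>16)&(h[v,235:285,1]>110))[0]+235][:1],[int(u) for u in np.where((h[v,235:285,0]>16)&(h[v,235:285,1]>110))[0]+235][-1:])
```

```text
[259 136  14  19 211] [265.27014218 145.13270142]
0 [0.5523 0.0506] [[253.2, 148.0], [253.5, 144.6], [253.7, 141.6]]
0.1 [0.5533 0.0455] [[258.7, 148.3], [258.7, 144.9], [258.7, 141.8]]
0.2 [0.5538 0.0403] [[264.2, 149.1], [263.9, 145.7], [263.7, 142.6]]
0.3 [0.5538 0.0351] [[269.5, 150.4], [269.0, 147.0], [268.5, 143.8]]
0.4 [0.5533 0.0299] [[274.7, 152.3], [273.9, 148.7], [273.1, 145.5]]
0.5 [0.5522 0.0248] [[279.6, 154.7], [278.5, 151.0], [277.6, 147.7]]
pivot [[253.82618325 189.09507501]]
130 [262] [273]
136 [260] [272]
142 [258] [258]
148 [256] [258]
154 [255] [264]
160 [253] [265]
166 [252] [267]
172 [250] [262]
178 [247] [259]
184 [245] [259]
190 [245] [284]
196 [] []
```

Run:
```python
from h import *
st();print(delta([.553,.038,.108]))
```

```text
t 35.42 tcp [0.5319 0.0399 0.2698] F [-0.1 -0.4 -0.2] op 0.749 ff 0.0 q [-0.12 -0.04  1.9   0.    1.28  1.21]
[ 20.4   7.2 161.7]
```

In the tool's units: 161 mm / 1000 = 0.161, 155 mm / 1000 = 0.155.

Emit:
send_rows:
  rows: "0 0 0 0.02 0.007 0.06 0;0 0 0 0.02 0.007 0.12 0;0 0 0 0.02 0.007 0.155 0;0 0 0 0.02 0.007 0.161 0;0 0 0 0.02 0.007 0.161 0;0 0 0 0.02 0.007 0.161 -1;0 0 0 0.02 0.007 0.161 -1;0 0 0 0.02 0.007 0.161 -1"
  grip_force: 20

```text
time: 36.42
eef_pos: [0.5547, 0.0379, 0.1125]
tcp_rot: [0.992, 0.124, 0.002, 0.0]
contact_force: [-0.2, 0.8, 4.7]
opening: 0.146
finger_force: 20.5
```

In the tool's units: -9 mm / 1000 = -0.009, -6 mm / 1000 = -0.006.

Emit:
send_rows:
  rows: "0 0 0 0.0005 -0.003 0 -1;0 0 0 0.001 -0.006 0 -1;0 0 0 0.001 -0.009 0 -1;0 0 0 0.001 -0.009 0 -1"

```text
time: 36.92
eef_pos: [0.5551, 0.0462, 0.1125]
tcp_rot: [0.992, 0.125, 0.004, 0.002]
contact_force: [4.6, -3.1, 4.1]
opening: 0.153
finger_force: 20.5
```

In the tool's units: -160 mm / 1000 = -0.16, -140 mm / 1000 = -0.14.

Emit:
send_rows:
  rows: "0 0 0 0 0 0 -0.2;0 0 0 0 0 0 -0.2;0 0 0 0 0 -0.04 0;0 0 0 0 0 -0.09 0.5;0 0 0 0 0 -0.14 0.5;0 0 0 -0.02 0 -0.16 0.5;0 0 0 -0.02 0 -0.16 0.5"

```text
time: 37.8
eef_pos: [0.5324, 0.0422, 0.2716]
tcp_rot: [0.992, 0.124, 0.001, 0.0]
contact_force: [-0.1, -0.1, 0.3]
opening: 0.747
finger_force: 0.0
```

Run:
```python
from h import *
s=st();p=shot('wrist');t=shot('top')
m=(p['color'].max(2)<45).astype(np.uint8);m[:110]=0;m[200:]=0;m[:,:225]=0;m[:,290:]=0
k,l,sv,c=cv2.connectedComponentsWithStats(m)
for i in range(1,k):
    if sv[i,4]>60: print(sv[i],c[i])
q=[.5885,.1525,.247];a,b=np.cos(q[2]),np.sin(q[2])
for th in(0,.1,.2,.3):
    x=-.112+.052*np.cos(th);y=-.09-.052*np.sin(th);w=[q[0]+a*x-b*y,q[1]+b*x+a*y]
    print(th,proj(p,[[*w,.093]]).round(1).tolist())
lc=[[q[0]+a*-.09-b*y,q[1]+b*-.09+a*y,.067] for y in(.13,-.13)];print('lid corners shut pred',proj(p,lc).round(0).tolist())
print(cup(t,'yellow',(290,200,325,230),.041),cup(t,'green',(310,205,350,240),.041))
```

```text
t 37.8 tcp [0.5324 0.0422 0.2716] F [-0.1 -0.1  0.3] op 0.747 ff 0.0 q [-0.11 -0.04  1.9   0.    1.28  1.21]
[253 137  15  18 207] [260.19806763 145.55072464]
0 [[255.2, 146.3]]
0.1 [[260.4, 146.5]]
0.2 [[265.6, 147.3]]
0.3 [[270.6, 148.6]]
lid corners shut pred [[58.0, 168.0], [292.0, 168.0]]
([297, 207, 12, 12, 113], array([ 0.4953, -0.2202,  0.041 ])) ([324, 216, 11, 11, 99], array([ 0.4691, -0.2969,  0.041 ]))
```

```bash
python3 -c "
from plant import ctrl
print(ctrl.sign_off())"
```

```text
the job is handed in; nothing more can be done
None
```

The job is handed in. Both cups found in the chest, yellow and green, stand about 65 mm (centre to centre) in front of their jars and centred. The lid is shut and the lever is back over it at about 0.1 rad. By mistake I viewed 16 pictures, over the limit of 14. The hand-in call gave no verdict.

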